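# Pack the cleaning caddy, leave the food things

### The job

Pack the cleaning caddy at the dishwashing table: stand the trigger spray bottle and the pump soap bottle in the two compartments beside the caddy's handle, and the tablet tub with the flat ribbed lid and the round scrubbing brush in the two compartments away from it, one thing to a compartment, all upright on the caddy's floor and let go. Do not tip the two bottles over on the way, and leave the kitchen's own sauce bottle, spice shaker and meat pounder standing where they are.

Things in the scene. Friction and masses are not known exactly. Their poses are not given: they have to be found in the camera images.
- caddy: Low grey caddy, fixed, 212 x 212 x 30 mm high; walls, floor and a full-height cross of dividers 4 mm thick make four 100 mm square compartments, centred at x, y = +-52 mm in its frame. A flat black loop handle sticks out level from its +x wall to 148 mm, so the compartments beside the handle have positive x. Origin: centre of its underside, z up; turned any way.
- spray_mid (a point): Trigger spray bottle, 104 mm high, about 0.16 kg: white round body 54 mm in diameter up to 72 mm, neck, grey head 18 mm wide from 84 mm up; nozzle points along its +x to 35 mm from the axis, trigger below it. Grip the body about 60 mm above its foot, closing across x. This point is on its upright axis, half-way up; z up.
- pump_mid (a point): Pump soap bottle, 100 mm high, about 0.17 kg: white round body 54 mm in diameter up to 72 mm, neck, thin stem, round pump head 24 mm across; thin spout points along its +x to 38 mm from the axis. Grip the body about 60 mm above its foot, closing across x. This point is on its upright axis, half-way up; z up.
- tub_mid (a point): Squat tub of dishwasher tablets, 66 mm high, about 0.18 kg: white body 56 mm in diameter, flat ribbed grey screw lid 61 mm in diameter from 48 to 66 mm. Grip the lid about 55 mm above its foot. This point is on its upright axis, half-way up; z up.
- brush_mid (a point): Round palm scrubbing brush standing on its bristles, 84 mm high, about 0.12 kg: bristles 54 mm across up to 22 mm, white plate 58 mm across up to 36 mm, neck 20 mm, white knob 34 mm in diameter from 58 to 84 mm. Grip the knob about 70 mm above its foot. This point is on its upright axis, half-way up; z up.
- sauce_mid (a point): Food, stays: squeeze bottle for sauce with a pointed cone nozzle, 108 mm high, white round body 54 mm in diameter up to 72 mm, no trigger and no spout. This point is on its upright axis, half-way up; z up.
- shaker_mid (a point): Food, stays: spice shaker with a domed, perforated steel top, 72 mm high, 55 mm in diameter. This point is on its upright axis, half-way up; z up.
- pounder_mid (a point): Food tool, stays: meat pounder, a bare 10 mm thick steel disc 62 mm in diameter with a 14 mm steel stem and a white knob 30 mm in diameter on top, 84 mm high, no bristles. This point is on its upright axis, half-way up; z up.
Not all that is in view belongs to the job. What is shaped like the part that bears tub_mid but green is not meant.

How it is judged:
By the outcome, as a careful person would: the job done as asked, in the order asked, and still so for the second after the job is handed in, with the robot touching nothing.
It also fails if it takes over 109 s, if anything falls off the work surface, if the arm or the gripper's body presses on something with over 40 N, if the wrist force passes 120 N, or if a joint passes its speed limit or range.

### The arm

A 6-joint arm with a two-finger parallel gripper is mounted at the origin on the work surface. World frame = base frame: x ahead of the robot, y to its left, z up, the work surface at z = 0. Lengths are in mm, angles in rad, forces in N, time in s.
With the tool pointing down it reaches from about 400 to 925 mm from the base axis. Payload 12.5 kg.
Tool frame: the origin (TCP) lies at the centre of the arm's flange, where the gripper is bolted on; the fingertips stand 190 mm ahead of it and the grasp point (between the pads) lies env.grip_point_offset ahead of it (env.grip_point_offset is the distance from the TCP to the grasp point, in mm); z points along the fingers, x is the direction in which the jaws open and shut, and the axes are right-handed (so a half turn about z gives the same grasp; the last joint's range is limited). The gripper opens to 95 mm and grips with 3 to 60 N. Pads are 20 mm wide; open, the fingers measure 119 mm over their backs; the gripper's body (75 mm by 180 mm) begins 59 mm behind the grasp point.
Start: joints at [1.029, 0.491, 1.559, -0, 1.092, -0.106], TCP at [263.812, 566.593, 404.761] pointing down, gripper open.
Joint ranges: [-3.1, 3.1], [-0.84, 2.19], [0.05, 2.79], [-1.13, 4.28], [0.06, 2.93], [-2.69, 2.69]. Speed limits (rad/s): [2.22, 2.22, 2.79, 3.14, 3.14, 3.14].

### API

Orientations are given as [roll, pitch, yaw] about the fixed x, y, z axes, in that order (R = Rz(yaw) Ry(pitch) Rx(roll)).
In Python, from cell import state, read_camera, camera_model, job_done, env gives the robot as it stands.
- The arm moves only by the tool arm_command, never from a script. Its argument "steps" is a list of rows, each a list of 6 numbers: the shift along the tool's x, y, z in cm, then the turn, a rotation vector about the tool's x, y, z in degrees. In form: [[dx, dy, dz, rx, ry, rz], ...]. A call has 1 to 12 rows; each row is the pose to reach, as a shift and turn from the pose commanded when the call began, along the tool's axes at that moment; what a row does not reach only later rows make up. A row lasts 1/12 s, in which the tool goes at most 41.7 mm and 7.16 degrees, less where a joint would pass 70% of its speed; a pose out of reach is approached as far as the arm can. A call with a gripper value outside its range is refused whole. "jaw" is the finger opening in cm, from 0 to 9.51, set as the call begins (left out, the last holds). The fingers move at their own pace and stop on an object; the grip force is fixed at half the most. Time passes only in rows, so rows that repeat a pose let the fingers close. It gives the time, the measured TCP pose, the force and the opening at its end, in the units of the state.
- state(): the state, without advancing time (a new reading comes with each control period).
- read_camera(name): name is "side" or "top"; returns the picture (384x512x3 uint8, red, green, blue); there is no depth.
- camera_model(name): a dict with "K" (3x3 intrinsics, pixels), "xyz" and "rotation" of the camera in the world. Camera axes: x right, y up, looking along -z (the intrinsics and any distortion apply to the point x, -y, -z); pixel columns grow to the right and rows downward; lengths in mm; the calibration is good to about 2 mm. A picture is of the moment at which its call begins. camera_model takes no time and is no camera call.
- job_done(): hands the job in, once; it reports no verdict.
The state is a dict: "t": time; "joints": joint angles; "qvel": joint speeds; "tau": joint torques, N m; "eef_pos": TCP position; "tcp_rot": TCP orientation; "ft_force": force on the tool from outside, world axes, zero at the start; "moment": the same for the moment, N m; "opening": opening from 0.0 (shut) to 1.0 (fully open).
Only numpy, scipy, OpenCV 4.12 (cv2) and the standard library are available. Lean on these libraries where they do the work, as an engineer would, in place of code of your own. Each camera call takes 0.05 s, during which the arm holds its last target. There are 200 camera calls.

## Working session

There is one attempt and no reset: what is moved stays moved. The work goes in short steps, Python scripts to look and compute and a tool call to move; the robot and the scene stay as the last step left them, time stands still between calls to the robot, and variables do not carry over. Pictures are saved under pics/ and viewed, about 12 in all and at most 16, crops included, and the job is handed in when it is done.

Besides the shell and the picture viewer there is one more tool, called after ">>>" as name(argument=value, ...), one argument or row to a line, values as JSON. arm_command: Moves the arm, as the interface text tells. Its arguments: {"type":"object","properties":{"steps":{"type":"array"},"jaw":{"type":"number"}},"required":["steps"]}

```bash
mkdir -p pics; ls
python3 - <<'E'
from cell import state, read_camera, camera_model, env
import cv2, json
for n in("side","top"):
    cv2.imwrite(f"pics/{n}0.png",cv2.resize(read_camera(n)[:,:,::-1],None,fx=1.5,fy=1.5,interpolation=cv2.INTER_CUBIC)); print(n,camera_model(n))
print(env.grip_point_offset); s=state();print(s)
E
```

```text
pics
side {'K': array([[434.26548099,   0.        , 253.31438825],
       [  0.        , 434.26548099, 192.06887545],
       [  0.        ,   0.        ,   1.        ]]), 'xyz': array([  20.15551218, -924.09215018,  630.5754684 ]), 'rotation': array([ 1.06738557,  0.01891811, -0.59765213])}
top {'K': array([[482.48163193,   0.        , 246.20747932],
       [  0.        , 482.48163193, 192.84984168],
       [  0.        ,   0.        ,   1.        ]]), 'xyz': array([ 458.95388603,  -86.31928746, 1354.08658009]), 'rotation': array([ 7.92536369e-02, -1.93155388e-04, -1.57785210e+00])}
171.3
{'t': 0.1, 'joints': array([ 1.02941360e+00,  4.91547847e-01,  1.55941698e+00,  4.09529558e-05,
        1.09169436e+00, -1.05608663e-01]), 'qvel': array([-5.31452223e-04, -2.81765627e-03, -1.06530892e-03,  2.55479040e-05,
        6.97131888e-04, -5.75108977e-04]), 'tau': array([ 2.56196035e-03, -6.13625407e+01, -2.58603680e+01,  6.93785353e-02,
        4.69889492e-02, -5.98991687e-05]), 'eef_pos': array([263.7889836 , 566.57705959, 404.18009737]), 'tcp_rot': array([-3.14144411e+00,  1.05676014e-03,  1.13500344e+00]), 'ft_force': array([-1.17358217,  0.58938382, -0.31636035]), 'moment': array([ 0.05345014,  0.04496854, -0.00448964]), 'opening': 1.003043331750112}
```

View pics/top0.png

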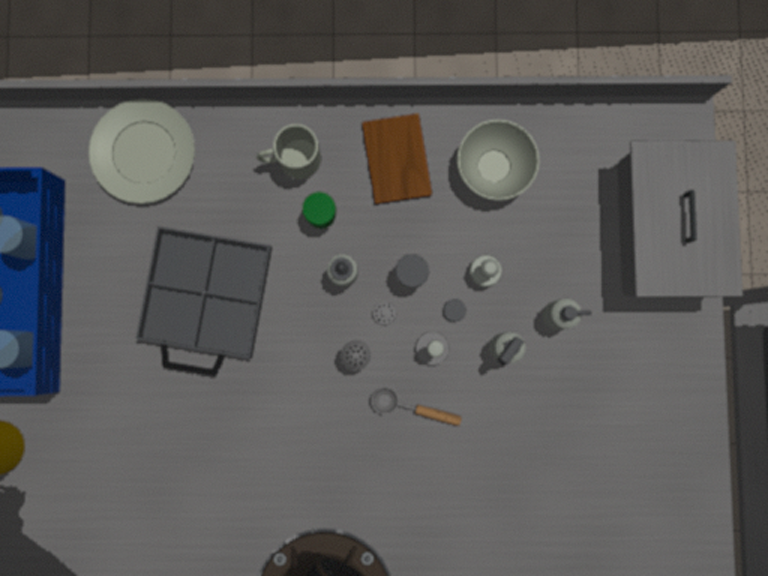

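View pics/side0.png

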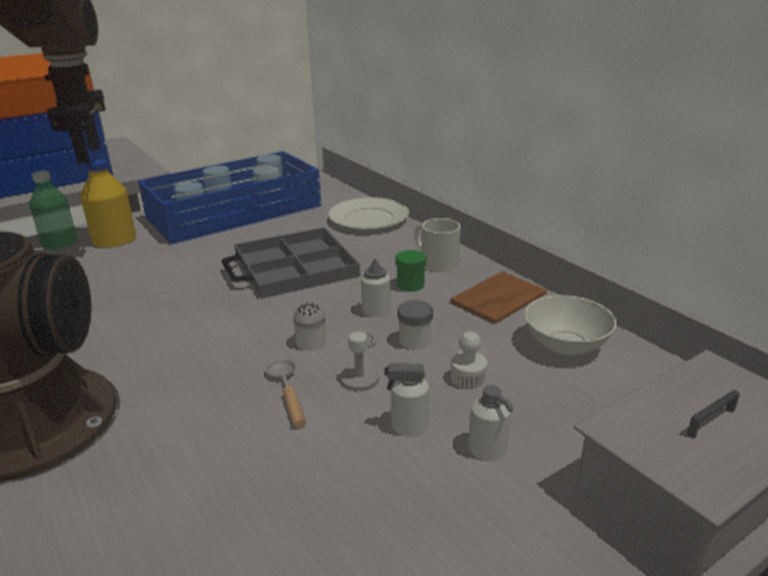

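The top picture shows, at 1.5x pixels: sauce (342,270), tub (411,273), brush (486,270), shaker (354,357), pounder (432,349), spray (510,348) and pump (567,314). The caddy is at about (205,294), with its handle pointing down, toward the robot. Next I'll enlarge these to measure them.

```bash
cat > h.py <<'E'
import numpy as np, cv2
from scipy.spatial.transform import Rotation as R
from cell import *
def cam(n):
    m=camera_model(n); return m["K"],m["xyz"],R.from_euler("xyz",m["rotation"]).as_matrix()
def back(n,u,v,z):
    K,c,M=cam(n); d=M@(np.array([1,-1,-1])*(np.linalg.inv(K)@[u,v,1])); return (c+d*(z-c[2])/d[2])[:2]
def proj(n,p):
    K,c,M=cam(n); q=K@(np.array([1,-1,-1])*(M.T@(np.array(p,float)-c))); return q[:2]/q[2]
def crop(n,u0,v0,w,h,f,name,g=1.8):
    im=read_camera(n)[v0:v0+h,u0:u0+w,::-1]
    im=np.clip(im*g,0,255).astype(np.uint8)
    im=cv2.resize(im,None,fx=f,fy=f,interpolation=cv2.INTER_CUBIC)
    for x in range(0,w,10): cv2.line(im,(x*f,0),(x*f,6 if (u0+x)%50 else 18),(0,255,255),1)
    for y in range(0,h,10): cv2.line(im,(0,y*f),(6 if (v0+y)%50 else 18,y*f),(0,255,255),1)
    cv2.imwrite(f"pics/{name}.png",im)
E
python3 - <<'E'
from h import *
crop("top",210,160,190,110,4,"t1"); crop("top",85,145,110,110,5,"t2"); crop("side",170,170,190,145,4,"s1")
E
```

```text
(no output)
```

View pics/t1.png

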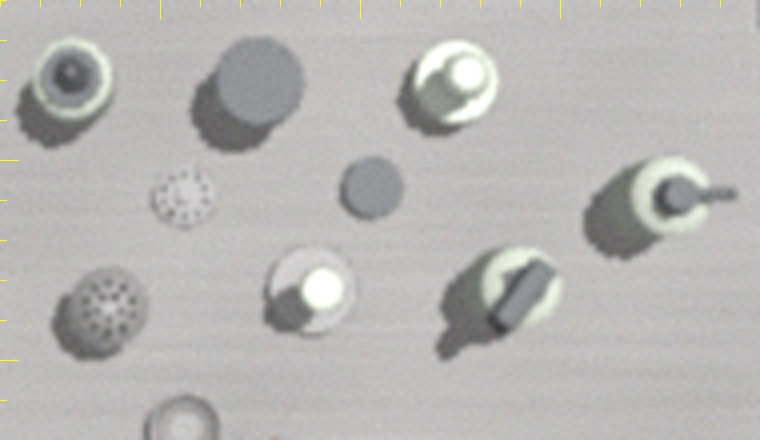

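View pics/t2.png

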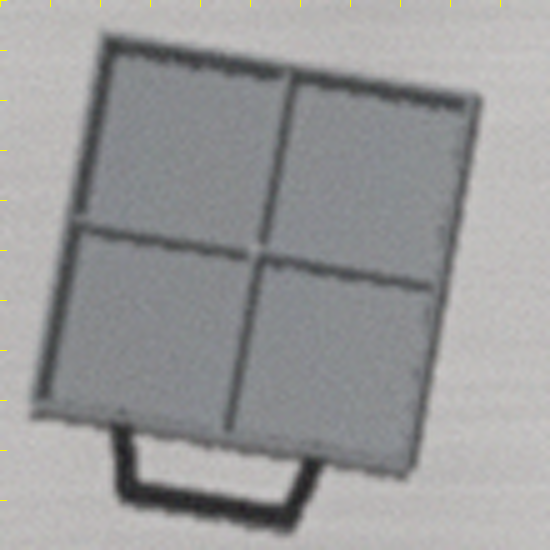

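View pics/s1.png

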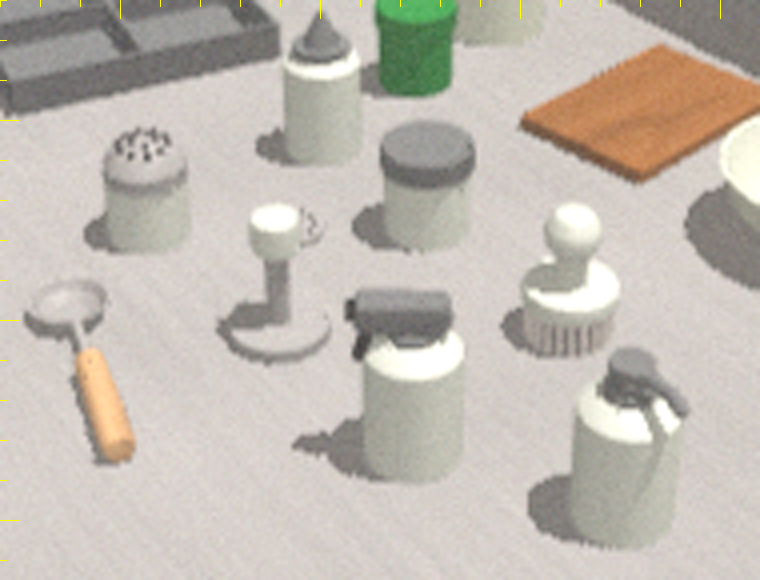

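Top crop (4x, offset 210,160): the spray's body circle is centred at (523,287) with its nozzle pointing lower left. The pump is at (671,196) with its spout to the right, the tub lid at (261,81), the brush plate at (455,83) and its knob at (467,73). Caddy crop (5x, offset 85,145): rim corners are at (105,35), (482,95), (408,478) and (32,415), with the handle at the bottom. I'll compare these with the side view, where the pump is at (627,…) and the spray body at (413,…).

```bash
cat > meas.py <<'E'
from h import *
def T(x,y,z): return back("top",210+(x+.5)/4-.5,160+(y+.5)/4-.5,z)
def C(x,y,z): return back("top",85+(x+.5)/5-.5,145+(y+.5)/5-.5,z)
def S(p): u=proj("side",p); return ((u-[170,170]+.5)*4-.5).round(0)
P=dict(spray=T(523,287,72),pump=T(671,196,72),tub=T(261,81,66),brushplate=T(455,83,36),brushknob=T(467,73,76),sauce=T(73,79,72),shaker=T(106,307,55),pounder=T(311,290,10))
if __name__=="__main__":
    for k,v in P.items(): print(k,v.round(1),"side foot",S([*v,0]),"side 70",S([*v,70]))
    a=T(500,330,94)-P["spray"]; b=T(735,193,92)-P["pump"]; bh=T(676,196,98)
    print("nozzle",a.round(),np.arctan2(a[1],a[0]),"box axis",np.subtract(T(497,325,100),T(548,265,100)).round(1),"spout",b.round(),np.arctan2(b[1],b[0]),"pumphead",bh)
    k=[C(*q,30) for q in((105,35),(482,95),(408,478),(32,415))]
    k=np.array(k); c=k.mean(0); print("caddy",k.round(1),c,C(260,252,30), [np.linalg.norm(k[i]-k[i-1]).round(1) for i in range(4)])
    ex=(k[2]+k[3]-k[0]-k[1]); ex/=np.linalg.norm(ex); ey=np.array([-ex[1],ex[0]]); print("yaw",np.arctan2(ex[1],ex[0]))
    ed=k[1]-k[0];print(np.arctan2(ed[1],ed[0]))
    for sx in(1,-1):
        for sy in(1,-1): print(sx,sy,(c+52*sx*ex+52*sy*ey).round(1))
E
python3 meas.py
```

```text
spray [ 456.6 -336. ] side foot [412. 455.] side 70 [412. 352.]
pump [ 516.2 -435.7] side foot [619. 515.] side 70 [627. 409.]
tub [ 595.6 -164.5] side foot [427. 231.] side 70 [427. 139.]
brushplate [ 596.5 -299.5] side foot [564. 331.] side 70 [569. 234.]
brushknob [ 599.  -301.1] side foot [568. 331.] side 70 [574. 234.]
sauce [597.2 -38.6] side foot [322. 150.] side 70 [319.  63.]
shaker [445.2 -59.4] side foot [147. 233.] side 70 [139. 142.]
pounder [ 455.5 -200.9] side foot [276. 334.] side 70 [272. 236.]
nozzle [-28.  20.] 2.519699699928266 box axis [-38.5  33.9] spout [  1. -36.] -1.5495553780320812 pumphead [ 515.05753926 -431.90860517]
caddy [[681.5 301.6]
 [646.5  92.5]
 [435.9 132.1]
 [471.7 338.2]] [558.91724734 216.0925913 ] [560.29652252 214.34311984] [np.float64(213.0), np.float64(212.0), np.float64(214.3), np.float64(209.1)]
yaw 2.9622044344244363
-1.7366310540830803
1 1 [498.5 174.2]
1 -1 [517.  276.5]
-1 1 [600.8 155.6]
-1 -1 [619.4 258. ]
```

```bash
cat > plan.py <<'E'
# usage: plan.py x,y,z,yawdeg ...  -> tool-frame rows [cm, deg] from current pose
import sys
from h import *
def main():
    s=state(); M=R.from_euler("xyz",s["tcp_rot"]).as_matrix(); p=s["eef_pos"]; last=p
    print("t %.2f"%s["t"],p.round(1),"yaw",np.degrees(s["tcp_rot"][2]).round(1),"open %.3f"%s["opening"],"F",s["ft_force"].round(1),"q6",s["joints"][5].round(2))
    for a in sys.argv[1:]:
        x,y,z,w=map(float,a.split(","))
        T=R.from_euler("xyz",[np.pi,0,np.radians(w)]).as_matrix()
        q=np.array([x,y,z]); d=M.T@(q-p)/10; r=np.degrees(R.from_matrix(M.T@T).as_rotvec())
        print(d.round(2),r.round(1),"rows",round(max(np.linalg.norm(q-last)/41.7,abs(r[2])/7.16),1)); last=q
main()
E
python3 plan.py 560,0,390,48.7 457,-336,370,48.7 457,-336,231,48.7
```

```text
t 0.25 [263.8 566.6 404.5] yaw 65.0 open 1.003 F [-0.6  0.8 -0.5] q6 -0.11
[-38.86  50.77   1.46] [-0.   0.  16.3] rows 15.3
[-73.67  55.61   3.48] [-0.   0.  16.3] rows 8.4
[-73.66  55.61  17.38] [-0.   0.  16.3] rows 3.3
```

>>> arm_command(
  steps=[
    [-38.9,50.8,1.5,0,0,16.3],
    [-38.9,50.8,1.5,0,0,16.3],
    [-38.9,50.8,1.5,0,0,16.3],
    [-38.9,50.8,1.5,0,0,16.3],
    [-38.9,50.8,1.5,0,0,16.3],
    [-38.9,50.8,1.5,0,0,16.3],
    [-38.9,50.8,1.5,0,0,16.3],
    [-38.9,50.8,1.5,0,0,16.3],
    [-38.9,50.8,1.5,0,0,16.3],
    [-38.9,50.8,1.5,0,0,16.3],
    [-38.9,50.8,1.5,0,0,16.3],
    [-38.9,50.8,1.5,0,0,16.3],
  ],
  jaw=9.5,
)

```text
t: 1.25
eef_pos: [495.8, 121.5, 393.1]
tcp_rot: [3.141, -0.0, 0.85]
ft_force: [1.1, 1.2, -0.5]
opening: 0.999
```

```bash
python3 plan.py 560,0,390,48.7 457,-336,380,48.7 457,-336,231,48.7
```

```text
t 1.25 [495.8 121.5 393.1] yaw 48.7 open 0.999 F [ 1.1  1.2 -0.5] q6 -0.74
[-4.9  12.84  0.31] [ 0. -0.  0.] rows 3.3
[-36.95  27.26   1.3 ] [ 0. -0.  0.] rows 8.4
[-36.95  27.26  16.2 ] [ 0. -0.  0.] rows 3.6
```

>>> arm_command(
  steps=[
    [-36.9,27.2,1.3,0,0,0],
    [-36.9,27.2,1.3,0,0,0],
    [-36.9,27.2,1.3,0,0,0],
    [-36.9,27.2,1.3,0,0,0],
    [-36.9,27.2,1.3,0,0,0],
    [-36.9,27.2,1.3,0,0,0],
    [-36.9,27.2,1.3,0,0,0],
    [-36.9,27.2,1.3,0,0,0],
    [-36.9,27.2,1.3,0,0,0],
    [-36.9,27.2,1.3,0,0,0],
    [-36.9,27.2,1.3,0,0,0],
    [-36.9,27.2,1.3,0,0,0],
  ],
)

```text
t: 2.25
eef_pos: [455.5, -339.0, 379.5]
tcp_rot: [3.14, 0.001, 0.846]
ft_force: [-0.4, 0.2, -0.4]
opening: 0.999
```

>>> arm_command(
  steps=[
    [0,0,0,0,0,0],
    [0,0,0,0,0,0],
    [0,0,0,0,0,0],
  ],
)

```text
t: 2.5
eef_pos: [456.5, -332.1, 380.0]
tcp_rot: [-3.141, -0.0, 0.852]
ft_force: [0.3, 0.4, 0.4]
opening: 0.997
```

```bash
python3 plan.py 457,-336,300,48.7 457,-336,231,48.7
```

```text
t 2.50 [ 456.5 -332.1  380. ] yaw 48.8 open 0.997 F [0.3 0.4 0.4] q6 -1.6
[-0.26  0.3   8.  ] [-0.  -0.   0.1] rows 1.9
[-0.27  0.3  14.9 ] [-0.  -0.   0.1] rows 1.7
```

>>> arm_command(
  steps=[
    [-0.25,0.3,2.5,0,0,0],
    [-0.25,0.3,5.5,0,0,0],
    [-0.25,0.3,8.5,0,0,0],
    [-0.25,0.3,11,0,0,0],
    [-0.25,0.3,13,0,0,0],
    [-0.25,0.3,14.5,0,0,0],
    [-0.25,0.3,14.9,0,0,0],
    [-0.25,0.3,14.9,0,0,0],
    [-0.25,0.3,14.9,0,0,0],
    [-0.25,0.3,14.9,0,0,0],
  ],
)

```text
t: 3.33
eef_pos: [457.3, -336.8, 232.2]
tcp_rot: [3.14, -0.0, 0.851]
ft_force: [0.6, -1.1, -0.3]
opening: 0.998
```

```bash
python3 plan.py 457,-336,231,48.7; python3 -c "
from h import *
crop('top',300,190,110,80,7,'g1')
crop('side',215,190,150,120,5,'g1s')"
```

```text
t 3.33 [ 457.3 -336.8  232.2] yaw 48.8 open 0.998 F [ 0.6 -1.1 -0.3] q6 -1.6
[ 0.04 -0.08  0.12] [ 0.1 -0.   0.1] rows 0.0
```

View pics/g1s.png

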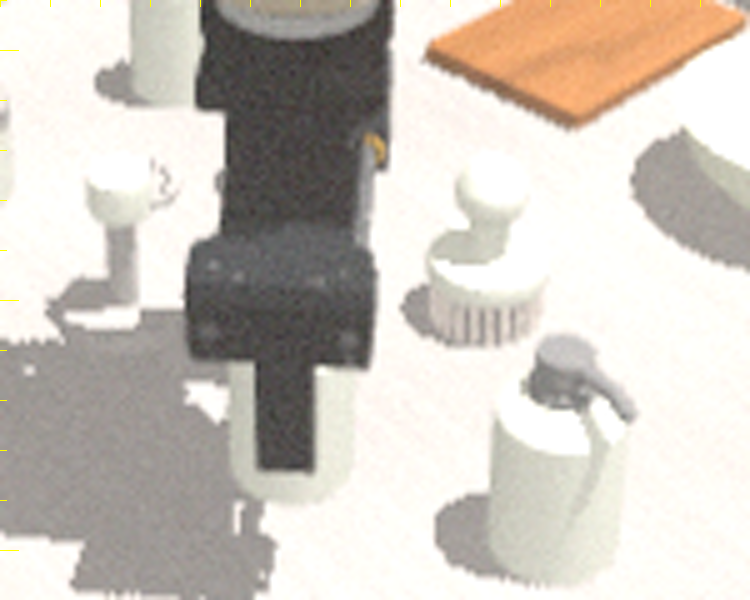

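The near finger (285,420) is centred in front of the spray body, which is upright at about (292,430). Closing now.

>>> arm_command(
  steps=[
    [0,0,0.1,0,0,0],
    [0,0,0.1,0,0,0],
    [0,0,0.1,0,0,0],
    [0,0,0.1,0,0,0],
    [0,0,0.1,0,0,0],
    [0,0,0.1,0,0,0],
    [0,0,0.1,0,0,0],
    [0,0,0.1,0,0,0],
  ],
  jaw=4.5,
)

```text
t: 4.1
eef_pos: [457.0, -337.0, 230.0]
tcp_rot: [-3.142, -0.0, 0.85]
ft_force: [-0.4, -0.1, 0.7]
opening: 0.566
```

```bash
python3 plan.py 457,-336,361,48.7 540,-30,370,48.7 517,276.5,370,48.7
```

```text
t 4.10 [ 457. -337.  230.] yaw 48.7 open 0.566 F [-0.4 -0.1  0.7] q6 -1.6
[  0.08  -0.07 -13.1 ] [-0. -0.  0.] rows 3.1
[ 28.56 -14.01 -14.  ] [-0. -0.  0.] rows 7.6
[ 50.07 -35.96 -14.  ] [-0. -0.  0.] rows 7.4
```

>>> arm_command(
  steps=[
    [0,0,-1,0,0,0],
    [0,0,-3,0,0,0],
    [0,0,-6,0,0,0],
    [0,0,-9,0,0,0],
    [0,0,-12,0,0,0],
    [1,-0.5,-13.6,0,0,0],
    [3,-1.5,-14,0,0,0],
    [5.7,-2.8,-14,0,0,0],
    [8.6,-4.2,-14,0,0,0],
    [11.4,-5.6,-14,0,0,0],
    [14.2,-7,-14,0,0,0],
    [17,-8.4,-14,0,0,0],
  ],
)

```text
t: 5.1
eef_pos: [505.9, -152.4, 370.7]
tcp_rot: [3.141, -0.0, 0.85]
ft_force: [0.3, -0.2, -0.7]
opening: 0.565
```

```bash
python3 plan.py 540,-30,370,48.7 517,276.5,370,48.7
```

```text
t 5.10 [ 505.9 -152.4  370.7] yaw 48.7 open 0.565 F [ 0.3 -0.2 -0.7] q6 -1.27
[11.45 -5.51  0.07] [ 0. -0.  0.] rows 3.0
[ 32.96 -27.46   0.07] [ 0. -0.  0.] rows 7.4
```

>>> arm_command(
  steps=[
    [2.8,-2.3,0,0,0,0],
    [5.6,-4.6,0,0,0,0],
    [8.4,-7,0,0,0,0],
    [11.3,-9.4,0,0,0,0],
    [14.2,-11.8,0,0,0,0],
    [17.1,-14.2,0,0,0,0],
    [20,-16.6,0,0,0,0],
    [22.9,-19,0,0,0,0],
    [25.8,-21.4,0,0,0,0],
    [28.5,-23.7,0,0,0,0],
    [30.7,-25.6,0,0,0,0],
    [32,-26.7,0,0,0,0],
  ],
)

```text
t: 6.1
eef_pos: [515.7, 265.6, 370.6]
tcp_rot: [-3.141, -0.001, 0.852]
ft_force: [-0.8, -0.7, -2.0]
opening: 0.563
```

>>> arm_command(
  steps=[
    [0.7,-0.6,0,0,0,0],
    [1,-0.8,0,0,0,0],
    [1,-0.8,0,0,0,0],
  ],
)

```text
t: 6.35
eef_pos: [516.8, 275.6, 370.2]
tcp_rot: [3.142, 0.0, 0.851]
ft_force: [-0.2, -0.4, -1.5]
opening: 0.564
```

```bash
python3 plan.py 517,276.5,270,48.7 517,276.5,237,48.7; python3 -c "
from h import *
crop('side',130,130,150,100,5,'p1s')"
```

```text
t 6.35 [516.8 275.6 370.2] yaw 48.8 open 0.564 F [-0.2 -0.4 -1.5] q6 -0.47
[ 0.08 -0.05 10.02] [0.  0.  0.1] rows 2.4
[ 0.08 -0.05 13.32] [0.  0.  0.1] rows 0.8
```

View pics/p1s.png

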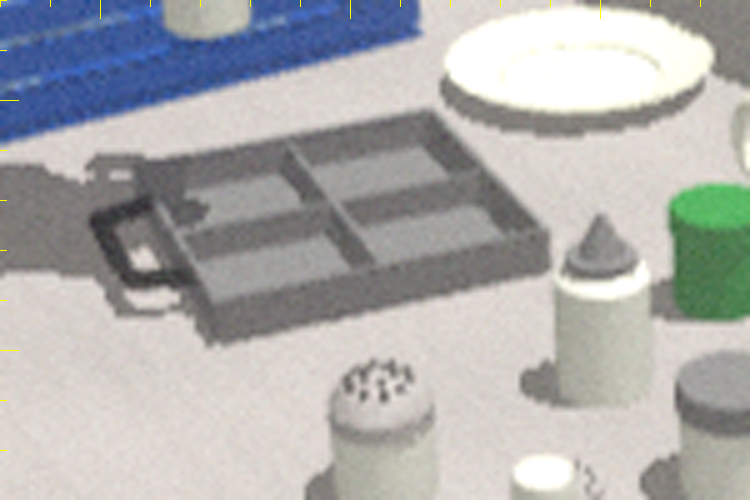

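The bottle's foot shows at (205,20) above the caddy, upright in the grip. All four compartments are empty. Lowering it into the far handle-side one.

>>> arm_command(
  steps=[
    [0,0,2,0,0,0],
    [0,0,5,0,0,0],
    [0,0,8,0,0,0],
    [0,0,10.5,0,0,0],
    [0,0,12,0,0,0],
    [0,0,12.8,0,0,0],
    [0,0,13.2,0,0,0],
    [0,0,13.4,0,0,0],
    [0,0,13.5,0,0,0],
    [0,0,13.5,0,0,0],
    [0,0,13.5,0,0,0],
  ],
)

```text
t: 7.32
eef_pos: [517.1, 275.5, 235.9]
tcp_rot: [3.141, -0.001, 0.85]
ft_force: [0.6, -0.6, -1.1]
opening: 0.564
```

>>> arm_command(
  steps=[
    [0,0,0,0,0,0],
    [0,0,0,0,0,0],
    [0,0,0,0,0,0],
    [0,0,0,0,0,0],
    [0,0,0,0,0,0],
    [0,0,0,0,0,0],
  ],
  jaw=8,
)

```text
t: 7.82
eef_pos: [516.9, 275.6, 235.1]
tcp_rot: [3.142, -0.0, 0.851]
ft_force: [0.6, 0.2, 0.5]
opening: 0.837
```

```bash
python3 plan.py 517,276.5,365,48.7 516,-434,370,0
```

```text
t 7.82 [516.9 275.6 235.1] yaw 48.7 open 0.837 F [0.6 0.2 0.5] q6 -0.47
[  0.07  -0.05 -12.99] [ 0. -0.  0.] rows 3.1
[-53.4   46.73 -13.5 ] [-0.  -0.  48.7] rows 17.0
```

>>> arm_command(
  steps=[
    [0,0,-3,0,0,0],
    [0,0,-7,0,0,0],
    [0,0,-11,0,0,0],
    [-0.5,0.4,-13.5,0,0,0],
    [-3,2.6,-13.5,0,0,3],
    [-6,5.2,-13.5,0,0,7],
    [-9,7.9,-13.5,0,0,11],
    [-12,10.5,-13.5,0,0,15],
    [-15,13.1,-13.5,0,0,19],
    [-18,15.7,-13.5,0,0,23],
    [-21,18.3,-13.5,0,0,27],
    [-24,21,-13.5,0,0,31],
  ],
)

```text
t: 8.82
eef_pos: [515.9, -45.1, 370.2]
tcp_rot: [3.142, -0.0, 0.306]
ft_force: [1.2, -0.1, 0.4]
opening: 0.836
```

```bash
python3 plan.py 516,-435,370,0
```

```text
t 8.82 [515.9 -45.1 370.2] yaw 17.5 open 0.836 F [ 1.2 -0.1  0.4] q6 -0.52
[-1.175e+01  3.718e+01  2.000e-02] [-0.  -0.  17.5] rows 9.3
```

>>> arm_command(
  steps=[
    [-1.2,3.8,0,0,0,4],
    [-2.4,7.6,0,0,0,8],
    [-3.6,11.4,0,0,0,12],
    [-4.8,15.2,0,0,0,16],
    [-6,19,0,0,0,17.5],
    [-7.2,22.8,0,0,0,17.5],
    [-8.4,26.6,0,0,0,17.5],
    [-9.6,30.4,0,0,0,17.5],
    [-10.8,34,0,0,0,17.5],
    [-11.5,36.4,0,0,0,17.5],
    [-11.7,37.2,0,0,0,17.5],
    [-11.7,37.2,0,0,0,17.5],
  ],
  jaw=9.5,
)

```text
t: 9.82
eef_pos: [517.9, -434.9, 369.3]
tcp_rot: [-3.141, 0.0, 0.002]
ft_force: [0.5, -0.7, -0.8]
opening: 1.0
```

>>> arm_command(
  steps=[
    [0,0,0,0,0,0],
    [0,0,0,0,0,0],
  ],
)

```text
t: 9.98
eef_pos: [518.5, -431.9, 370.0]
tcp_rot: [-3.141, 0.0, 0.005]
ft_force: [1.4, 0.2, 0.5]
opening: 1.0
```

```bash
python3 plan.py 516,-435,231,0; python3 -c "
from h import *
crop('side',130,90,230,200,3,'p2s')"
```

```text
t 9.98 [ 518.5 -431.9  370. ] yaw 0.3 open 1.000 F [1.4 0.2 0.5] q6 -0.8
[-0.25  0.32 13.9 ] [-0.   0.   0.3] rows 3.3
```

View pics/p2s.png

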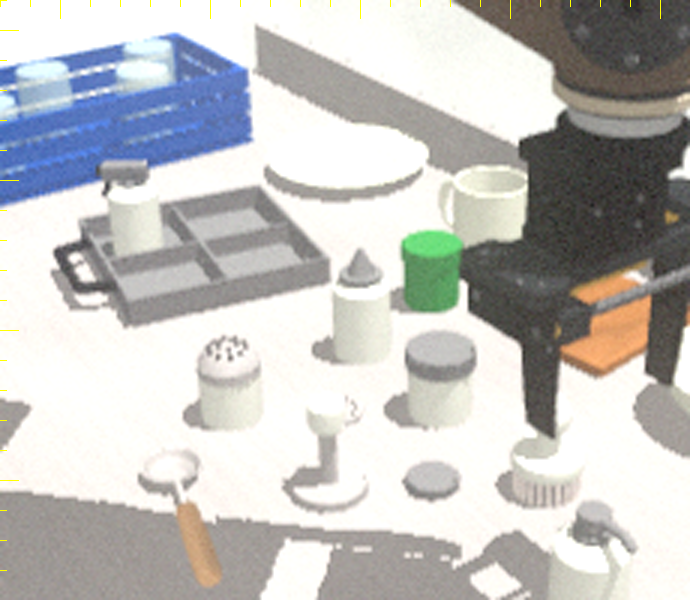

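The spray stands upright in its compartment at (135,215) and nothing else has moved. Descending on the pump.

>>> arm_command(
  steps=[
    [-0.25,0.3,2.5,0,0,0.3],
    [-0.25,0.3,5.5,0,0,0.3],
    [-0.25,0.3,8.5,0,0,0.3],
    [-0.25,0.3,11,0,0,0.3],
    [-0.25,0.3,12.8,0,0,0.3],
    [-0.25,0.3,13.7,0,0,0.3],
    [-0.25,0.3,13.9,0,0,0.3],
    [-0.25,0.3,13.9,0,0,0.3],
    [-0.25,0.3,13.9,0,0,0.3],
  ],
)

```text
t: 10.78
eef_pos: [516.2, -436.1, 232.4]
tcp_rot: [3.14, -0.001, -0.001]
ft_force: [-0.7, -0.4, -0.6]
opening: 0.999
```

>>> arm_command(
  steps=[
    [0,0,0,0,0,0],
    [0,0,0,0,0,0],
    [0,0,0,0,0,0],
    [0,0,0,0,0,0],
    [0,0,0,0,0,0],
    [0,0,0,0,0,0],
    [0,0,0,0,0,0],
    [0,0,0,0,0,0],
  ],
  jaw=4.5,
)

```text
t: 11.45
eef_pos: [515.8, -436.3, 231.0]
tcp_rot: [-3.142, -0.0, -0.001]
ft_force: [0.4, 0.6, 0.5]
opening: 0.566
```

```bash
python3 plan.py 516,-435,371,0 498.5,174,371,0
```

```text
t 11.45 [ 515.8 -436.3  231. ] yaw -0.1 open 0.566 F [0.4 0.6 0.5] q6 -0.8
[  0.02  -0.13 -14.  ] [-0.  -0.  -0.1] rows 3.4
[ -1.81 -61.03 -14.  ] [-0.  -0.  -0.1] rows 14.6
```

>>> arm_command(
  steps=[
    [0,0,-1,0,0,0],
    [0,0,-3,0,0,0],
    [0,0,-6,0,0,0],
    [0,0,-9,0,0,0],
    [0,0,-12,0,0,0],
    [0,-1,-13.6,0,0,0],
    [0,-3,-14,0,0,0],
    [-0.1,-6,-14,0,0,0],
    [-0.2,-9.4,-14,0,0,0],
    [-0.3,-13,-14,0,0,0],
    [-0.4,-16.7,-14,0,0,0],
    [-0.5,-20.4,-14,0,0,0],
  ],
)

```text
t: 12.45
eef_pos: [510.3, -230.0, 370.8]
tcp_rot: [-3.141, 0.001, -0.002]
ft_force: [0.8, 0.1, -2.4]
opening: 0.568
```

>>> arm_command(
  steps=[
    [-0.1,-3.7,0,0,0,0],
    [-0.2,-7.4,0,0,0,0],
    [-0.3,-11.1,0,0,0,0],
    [-0.4,-14.8,0,0,0,0],
    [-0.5,-18.5,0,0,0,0],
    [-0.6,-22.2,0,0,0,0],
    [-0.7,-25.9,0,0,0,0],
    [-0.8,-29.6,0,0,0,0],
    [-0.9,-33,0,0,0,0],
    [-1,-36,0,0,0,0],
    [-1.1,-38,0,0,0,0],
    [-1.2,-39,0,0,0,0],
  ],
)

```text
t: 13.45
eef_pos: [498.5, 160.2, 370.9]
tcp_rot: [-3.141, 0.0, 0.001]
ft_force: [-0.0, -0.1, -2.3]
opening: 0.566
```

>>> arm_command(
  steps=[
    [-0.1,-1,0,0,0,0],
    [-0.1,-1.5,0,0,0,0],
    [-0.1,-1.5,0,0,0,0],
    [-0.1,-1.5,0,0,0,0],
  ],
)

```text
t: 13.78
eef_pos: [498.6, 172.1, 371.0]
tcp_rot: [3.141, 0.0, -0.002]
ft_force: [0.3, 0.1, -2.7]
opening: 0.563
```

```bash
python3 plan.py 498.5,174,371,0 498.5,174,236,0
```

```text
t 13.78 [498.6 172.1 371. ] yaw -0.1 open 0.563 F [ 0.3  0.1 -2.7] q6 0.21
[-0.01 -0.19 -0.  ] [ 0.   0.  -0.1] rows 0.0
[-1.00e-02 -1.90e-01  1.35e+01] [ 0.   0.  -0.1] rows 3.2
```

>>> arm_command(
  steps=[
    [0,-0.2,2,0,0,0],
    [0,-0.2,5,0,0,0],
    [0,-0.2,8,0,0,0],
    [0,-0.2,10.5,0,0,0],
    [0,-0.2,12,0,0,0],
    [0,-0.2,12.8,0,0,0],
    [0,-0.2,13.2,0,0,0],
    [0,-0.2,13.4,0,0,0],
    [0,-0.2,13.5,0,0,0],
    [0,-0.2,13.5,0,0,0],
    [0,-0.2,13.5,0,0,0],
  ],
)

```text
t: 14.7
eef_pos: [498.7, 174.7, 236.8]
tcp_rot: [-3.141, -0.001, -0.001]
ft_force: [0.1, -0.6, -1.4]
opening: 0.567
```

>>> arm_command(
  steps=[
    [0,0,0,0,0,0],
    [0,0,0,0,0,0],
    [0,0,0,0,0,0],
    [0,0,0,0,0,0],
    [0,0,0,0,0,0],
    [0,0,0,0,0,0],
  ],
  jaw=8,
)

```text
t: 15.2
eef_pos: [498.6, 174.7, 236.1]
tcp_rot: [-3.141, -0.0, -0.001]
ft_force: [-0.2, -0.3, -0.6]
opening: 0.838
```

```bash
python3 plan.py 498.5,174,370,0 596,-164.5,370,0
```

```text
t 15.20 [498.6 174.7 236.1] yaw -0.1 open 0.838 F [-0.2 -0.3 -0.6] q6 0.21
[-1.000e-02  7.000e-02 -1.339e+01] [-0.  -0.  -0.1] rows 3.2
[  9.78  33.91 -13.39] [-0.  -0.  -0.1] rows 8.4
```

>>> arm_command(
  steps=[
    [0,0,-3,0,0,0],
    [0,0,-7,0,0,0],
    [0,0,-11,0,0,0],
    [0.3,1,-13.4,0,0,0],
    [1.5,5,-13.4,0,0,0],
    [2.6,9,-13.4,0,0,0],
    [3.8,13,-13.4,0,0,0],
    [4.9,17,-13.4,0,0,0],
    [6.1,21,-13.4,0,0,0],
    [7.2,25,-13.4,0,0,0],
    [8.4,29,-13.4,0,0,0],
    [9.2,32,-13.4,0,0,0],
  ],
)

```text
t: 16.2
eef_pos: [590.6, -148.5, 370.0]
tcp_rot: [3.141, -0.0, -0.002]
ft_force: [-0.5, 0.7, -0.0]
opening: 0.84
```

>>> arm_command(
  steps=[
    [0.5,1.5,0,0,0,0],
    [0.6,1.9,0,0,0,0],
    [0.6,1.9,0,0,0,0],
    [0.6,1.9,0,0,0,0],
  ],
  jaw=9.5,
)

```text
t: 16.53
eef_pos: [595.9, -163.2, 369.8]
tcp_rot: [-3.141, 0.001, -0.001]
ft_force: [-0.4, 0.3, 0.2]
opening: 0.99
```

```bash
python3 plan.py 596,-164.5,226.5,0; python3 -c "
from h import *
crop('side',130,90,230,200,3,'p3s')"
```

```text
t 16.53 [ 595.9 -163.2  369.8] yaw -0.0 open 0.990 F [-0.4  0.3  0.2] q6 -0.37
[ 0.02  0.14 14.33] [-0.  0. -0.] rows 3.4
```

View pics/p3s.png

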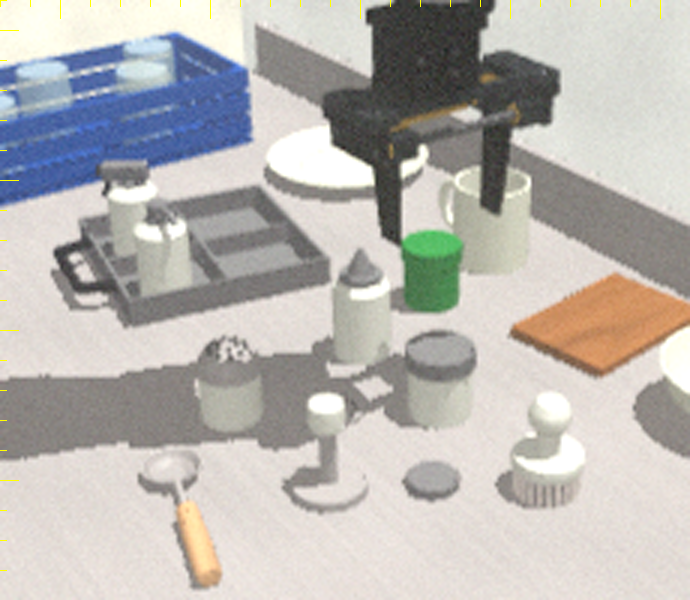

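Both bottles stand upright in the handle-side compartments, at (132,215) and (162,255). The gripper is above the tub at (438,378).

>>> arm_command(
  steps=[
    [0,0.15,2.5,0,0,0],
    [0,0.15,5.5,0,0,0],
    [0,0.15,8.5,0,0,0],
    [0,0.15,11,0,0,0],
    [0,0.15,13,0,0,0],
    [0,0.15,14,0,0,0],
    [0,0.15,14.3,0,0,0],
    [0,0.15,14.3,0,0,0],
    [0,0.15,14.3,0,0,0],
  ],
)

```text
t: 17.33
eef_pos: [596.4, -165.5, 228.2]
tcp_rot: [3.141, -0.001, -0.001]
ft_force: [-0.5, 0.1, -0.1]
opening: 0.999
```

>>> arm_command(
  steps=[
    [0,0,0,0,0,0],
    [0,0,0,0,0,0],
    [0,0,0,0,0,0],
    [0,0,0,0,0,0],
    [0,0,0,0,0,0],
    [0,0,0,0,0,0],
    [0,0,0,0,0,0],
    [0,0,0,0,0,0],
  ],
  jaw=5,
)

```text
t: 18.0
eef_pos: [596.2, -165.9, 227.1]
tcp_rot: [-3.142, -0.0, -0.001]
ft_force: [-1.1, 1.5, 2.2]
opening: 0.628
```

```bash
python3 plan.py 596,-164.5,366,0 619.4,258,366,0
```

```text
t 18.00 [ 596.2 -165.9  227.1] yaw -0.1 open 0.628 F [-1.1  1.5  2.2] q6 -0.38
[-1.000e-02 -1.400e-01 -1.389e+01] [-0.  -0.  -0.1] rows 3.3
[  2.27 -42.4  -13.89] [-0.  -0.  -0.1] rows 10.1
```

>>> arm_command(
  steps=[
    [0,0,-1,0,0,0],
    [0,0,-3,0,0,0],
    [0,0,-6,0,0,0],
    [0,0,-9,0,0,0],
    [0,0,-12,0,0,0],
    [0,-0.5,-13.7,0,0,0],
    [0,-2,-14,0,0,0],
    [0.2,-4.5,-14,0,0,0],
    [0.4,-8,-14,0,0,0],
    [0.6,-11.6,-14,0,0,0],
    [0.8,-15.3,-14,0,0,0],
    [1,-19,-14,0,0,0],
  ],
)

```text
t: 19.0
eef_pos: [605.7, 26.5, 366.0]
tcp_rot: [-3.141, 0.002, -0.001]
ft_force: [0.3, 0.1, -0.5]
opening: 0.628
```

>>> arm_command(
  steps=[
    [0.2,-3.6,0,0,0,0],
    [0.4,-7.2,0,0,0,0],
    [0.6,-10.8,0,0,0,0],
    [0.8,-14.2,0,0,0,0],
    [1,-17.4,0,0,0,0],
    [1.2,-20.2,0,0,0,0],
    [1.3,-22.2,0,0,0,0],
    [1.3,-23.2,0,0,0,0],
    [1.3,-23.4,0,0,0,0],
    [1.3,-23.4,0,0,0,0],
    [1.3,-23.4,0,0,0,0],
  ],
)

```text
t: 19.92
eef_pos: [619.6, 257.2, 366.7]
tcp_rot: [3.141, 0.001, -0.002]
ft_force: [-0.8, -0.1, -1.4]
opening: 0.628
```

```bash
python3 plan.py 619.4,258,232,0;  python3 -c "
from h import *
crop('side',130,90,230,200,3,'p4s')"
```

```text
t 19.92 [619.6 257.2 366.7] yaw -0.1 open 0.628 F [-0.8 -0.1 -1.4] q6 0.3
[-1.000e-02 -8.000e-02  1.347e+01] [ 0.   0.  -0.1] rows 3.2
```

View pics/p4s.png

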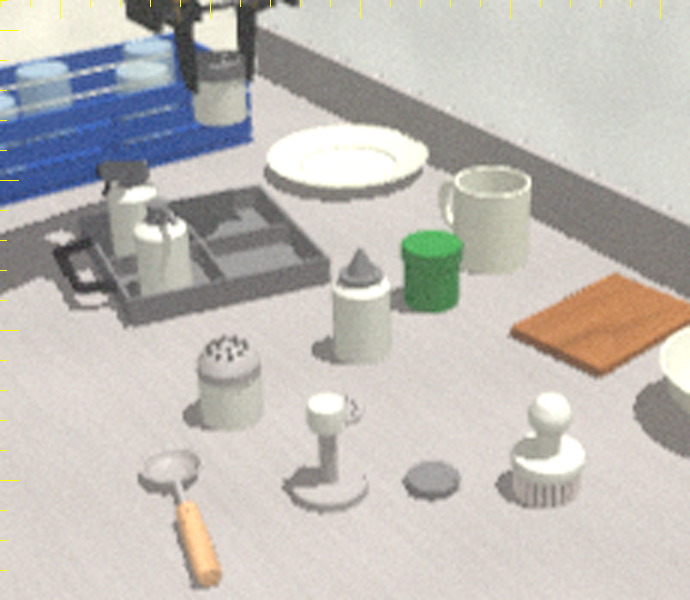

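The tub hangs upright at (218,90), and the sauce, shaker and pounder are unmoved. Lowering.

>>> arm_command(
  steps=[
    [0,0,2,0,0,0],
    [0,0,5,0,0,0],
    [0,0,8,0,0,0],
    [0,0,10.5,0,0,0],
    [0,0,12,0,0,0],
    [0,0,12.8,0,0,0],
    [0,0,13.2,0,0,0],
    [0,0,13.4,0,0,0],
    [0,0,13.5,0,0,0],
    [0,0,13.5,0,0,0],
    [0,0,13.5,0,0,0],
  ],
)

```text
t: 20.88
eef_pos: [619.8, 258.0, 233.0]
tcp_rot: [-3.141, -0.001, -0.001]
ft_force: [0.3, 0.5, -0.9]
opening: 0.628
```

>>> arm_command(
  steps=[
    [0,0,0,0,0,0],
    [0,0,0,0,0,0],
    [0,0,0,0,0,0],
    [0,0,0,0,0,0],
    [0,0,0,0,0,0],
    [0,0,0,0,0,0],
  ],
  jaw=8,
)

```text
t: 21.38
eef_pos: [619.7, 258.1, 232.1]
tcp_rot: [-3.141, -0.0, -0.001]
ft_force: [-0.5, -0.3, 0.5]
opening: 0.839
```

```bash
python3 plan.py 619.4,258,370,0 598,-300.3,370,0
```

```text
t 21.38 [619.7 258.1 232.1] yaw -0.1 open 0.839 F [-0.5 -0.3  0.5] q6 0.3
[-3.000e-02  1.000e-02 -1.379e+01] [-0.  -0.  -0.1] rows 3.3
[ -2.1   55.84 -13.8 ] [-0.  -0.  -0.1] rows 13.4
```

>>> arm_command(
  steps=[
    [0,0,-3,0,0,0],
    [0,0,-7,0,0,0],
    [0,0,-11,0,0,0],
    [0,1,-13.6,0,0,0],
    [-0.2,5,-13.8,0,0,0],
    [-0.3,9,-13.8,0,0,0],
    [-0.5,13,-13.8,0,0,0],
    [-0.7,17,-13.8,0,0,0],
    [-0.8,21,-13.8,0,0,0],
    [-1,25,-13.8,0,0,0],
    [-1.1,29,-13.8,0,0,0],
    [-1.2,33,-13.8,0,0,0],
  ],
)

```text
t: 22.38
eef_pos: [606.8, -73.8, 370.2]
tcp_rot: [-3.142, -0.0, -0.001]
ft_force: [1.2, 0.2, 0.2]
opening: 0.841
```

>>> arm_command(
  steps=[
    [-0.2,4,0,0,0,0],
    [-0.3,8,0,0,0,0],
    [-0.5,12,0,0,0,0],
    [-0.6,16,0,0,0,0],
    [-0.8,19.5,0,0,0,0],
    [-0.9,22,0,0,0,0],
    [-0.9,22.8,0,0,0,0],
    [-0.9,22.8,0,0,0,0],
    [-0.9,22.8,0,0,0,0],
    [-0.9,22.8,0,0,0,0],
  ],
)

```text
t: 23.22
eef_pos: [598.2, -298.5, 370.0]
tcp_rot: [-3.141, 0.0, -0.0]
ft_force: [0.1, -0.2, 0.3]
opening: 0.842
```

```bash
python3 plan.py 598,-300.3,241.3,0
```

```text
t 23.22 [ 598.2 -298.5  370. ] yaw -0.0 open 0.842 F [ 0.1 -0.2  0.3] q6 -0.56
[-0.02  0.19 12.87] [-0.  0. -0.] rows 3.1
```

>>> arm_command(
  steps=[
    [0,0.2,2.5,0,0,0],
    [0,0.2,5.5,0,0,0],
    [0,0.2,8,0,0,0],
    [0,0.2,10.3,0,0,0],
    [0,0.2,12,0,0,0],
    [0,0.2,12.7,0,0,0],
    [0,0.2,12.9,0,0,0],
    [0,0.2,12.9,0,0,0],
    [0,0.2,12.9,0,0,0],
  ],
)

```text
t: 23.97
eef_pos: [598.4, -301.5, 242.3]
tcp_rot: [3.141, -0.001, -0.001]
ft_force: [0.2, -0.0, 0.1]
opening: 0.84
```

>>> arm_command(
  steps=[
    [0,0,0,0,0,0],
    [0,0,0,0,0,0],
    [0,0,0,0,0,0],
    [0,0,0,0,0,0],
    [0,0,0,0,0,0],
    [0,0,0,0,0,0],
    [0,0,0,0,0,0],
    [0,0,0,0,0,0],
    [0,0,0,0,0,0],
    [0,0,0,0,0,0],
  ],
  jaw=2.5,
)

```text
t: 24.8
eef_pos: [598.0, -301.9, 241.0]
tcp_rot: [-3.141, -0.0, -0.001]
ft_force: [-0.4, -0.3, 0.0]
opening: 0.351
```

```bash
python3 plan.py 598,-300.3,381,0 600.8,155.6,381,0
```

```text
t 24.80 [ 598.  -301.9  241. ] yaw -0.1 open 0.351 F [-0.4 -0.3  0. ] q6 -0.56
[  0.    -0.16 -14.  ] [-0.  -0.  -0.1] rows 3.4
[  0.23 -45.75 -14.  ] [-0.  -0.  -0.1] rows 10.9
```

>>> arm_command(
  steps=[
    [0,0,-1,0,0,0],
    [0,0,-3,0,0,0],
    [0,0,-6,0,0,0],
    [0,0,-9,0,0,0],
    [0,0,-12,0,0,0],
    [0,-0.5,-13.7,0,0,0],
    [0,-2,-14,0,0,0],
    [0,-4.5,-14,0,0,0],
    [0,-8,-14,0,0,0],
    [0,-11.6,-14,0,0,0],
    [0.1,-15.3,-14,0,0,0],
    [0.1,-19,-14,0,0,0],
  ],
)

```text
t: 25.8
eef_pos: [598.5, -109.5, 380.1]
tcp_rot: [-3.141, 0.001, -0.001]
ft_force: [0.7, -0.1, -1.1]
opening: 0.357
```

>>> arm_command(
  steps=[
    [0,-3.6,0,0,0,0],
    [0,-7.2,0,0,0,0],
    [0,-10.8,0,0,0,0],
    [0.1,-14.2,0,0,0,0],
    [0.1,-17.8,0,0,0,0],
    [0.1,-21,0,0,0,0],
    [0.1,-24,0,0,0,0],
    [0.1,-26,0,0,0,0],
    [0.1,-26.8,0,0,0,0],
    [0.1,-26.8,0,0,0,0],
    [0.1,-26.8,0,0,0,0],
    [0.1,-26.8,0,0,0,0],
  ],
)

```text
t: 26.8
eef_pos: [600.4, 155.2, 380.7]
tcp_rot: [3.141, 0.001, -0.002]
ft_force: [-0.6, 0.2, -0.4]
opening: 0.352
```

```bash
python3 plan.py 600.8,155.6,246,0;  python3 -c "
from h import *
crop('side',130,70,230,200,3,'p5s')"
```

```text
t 26.80 [600.4 155.2 380.7] yaw -0.1 open 0.352 F [-0.6  0.2 -0.4] q6 0.15
[ 0.05 -0.04 13.47] [ 0.   0.  -0.1] rows 3.2
```

View pics/p5s.png

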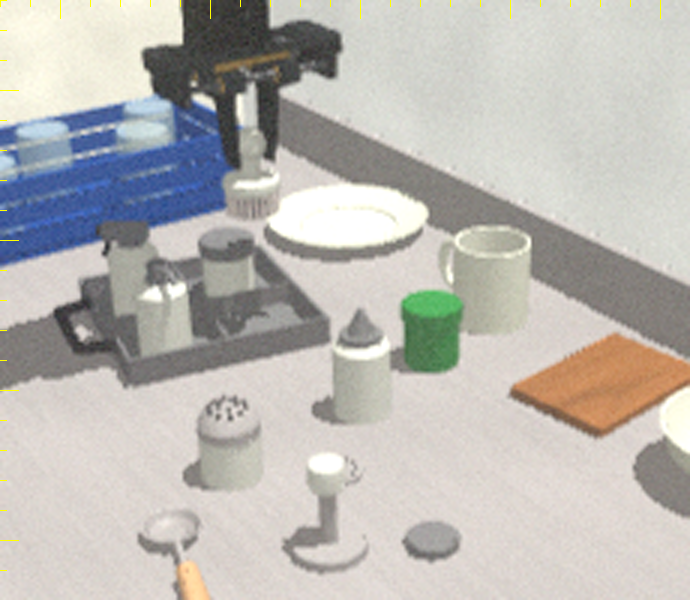

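The tub stands in its compartment at (227,262), the brush hangs upright at (250,185), and the fourth compartment is free. Lowering the brush, releasing it and backing up.

>>> arm_command(
  steps=[
    [0,0,2,0,0,0],
    [0,0,5,0,0,0],
    [0,0,8,0,0,0],
    [0,0,10.5,0,0,0],
    [0,0,12,0,0,0],
    [0,0,12.8,0,0,0],
    [0,0,13.2,0,0,0],
    [0,0,13.4,0,0,0],
    [0,0,13.5,0,0,0],
    [0,0,13.5,0,0,0],
    [0,0,13.5,0,0,0],
  ],
)

```text
t: 27.77
eef_pos: [600.7, 156.1, 246.9]
tcp_rot: [-3.141, -0.001, -0.001]
ft_force: [0.3, 0.3, -1.0]
opening: 0.353
```

>>> arm_command(
  steps=[
    [0,0,0,0,0,0],
    [0,0,0,0,0,0],
    [0,0,0,0,0,0],
    [0,0,0,0,0,0],
    [0,0,0,0,0,0],
    [0,0,0,0,0,0],
  ],
  jaw=6.5,
)

```text
t: 28.27
eef_pos: [600.5, 156.1, 246.0]
tcp_rot: [-3.142, -0.0, -0.001]
ft_force: [-0.4, -0.9, -0.2]
opening: 0.67
```

>>> arm_command(
  steps=[
    [0,0,-3,0,0,0],
    [0,0,-7,0,0,0],
    [0,0,-11,0,0,0],
    [0,0,-14,0,0,0],
    [0,2,-15,0,0,0],
    [0,6,-15,0,0,0],
    [0,10,-15,0,0,0],
    [0,14,-15,0,0,0],
    [0,18,-15,0,0,0],
    [0,22,-15,0,0,0],
    [0,26,-15,0,0,0],
    [0,28,-15,0,0,0],
  ],
)

```text
t: 29.27
eef_pos: [599.8, -127.8, 396.0]
tcp_rot: [3.141, -0.0, -0.003]
ft_force: [0.6, -0.5, 0.2]
opening: 0.68
```

>>> arm_command(
  steps=[
    [0,4,0,0,0,0],
    [0,8,0,0,0,0],
    [0,12,0,0,0,0],
    [0,16,0,0,0,0],
    [0,18,0,0,0,0],
    [0,18,0,0,0,0],
    [0,18,0,0,0,0],
  ],
)

```text
t: 29.85
eef_pos: [599.7, -304.8, 395.5]
tcp_rot: [-3.141, 0.001, -0.003]
ft_force: [-1.0, 0.5, -0.4]
opening: 0.683
```

```bash
python3 plan.py; python3 -c "
from h import *
crop('side',130,110,200,150,4,'f1'); crop('top',85,140,220,120,3,'f2',2.2)
a=cv2.imread('pics/f1.png');b=cv2.imread('pics/f2.png')
a=cv2.resize(a,None,fx=.5,fy=.5) if 0 else cv2.resize(a,(440,330)); b=b[:,:]
c=np.zeros((600,700,3),np.uint8); c[:240,:400]=cv2.resize(a,(400,240)); c[240:600,:660]=b; cv2.imwrite('pics/f3.png',c)"
```

```text
t 29.85 [ 599.7 -304.8  395.5] yaw -0.2 open 0.683 F [-1.   0.5 -0.4] q6 -0.57
```

View pics/f3.png

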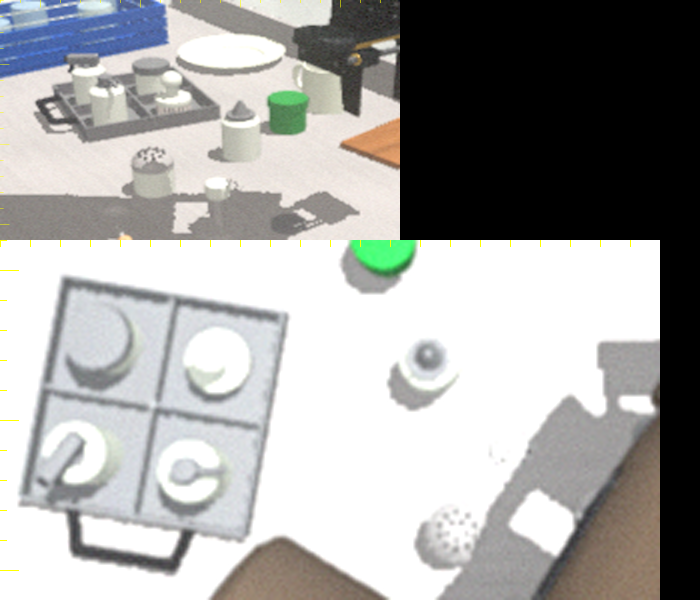

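The top half of the picture shows all four items upright, each in its own compartment: spray (75,455), pump (190,472), tub (100,345) and brush (217,362). The sauce and shaker are in place. Handing in.

```bash
python3 -c "
from cell import *
print(job_done())"
```

```text
the job is handed in; nothing more can be done
None
```

The caddy is packed and handed in at about 30 s of the 109 s allowed. I placed the spray and pump in the two handle-side compartments, then the tub and brush in the two far ones. Each was released and the arm backed away.

- **Final pictures:** the side and top views show all four upright, one to a compartment. The sauce bottle and shaker are still where they were. The pounder stands in the side view, but the arm hid it in the top view, so its exact position was only checked before the last placing, when it had not moved.
- **Grip widths:** the spray and pump measured about 54 mm, as given. The tub lid read 59.7 mm against the 61 mm given, and the brush knob 33.3 mm against 34 mm.
- **Forces:** the readings between moves stayed under 3 N, and no check failed.

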